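Hold the saw brake off with the key for a blade change

TASK

A colleague needs the saw blade to turn freely to change it. On the grey brake station on the table, press the red-padded lever down until its catch holds it by itself and the keyhole is uncovered, and take your hand off it; then take the red key from the wooden block, push it fully home in the keyhole, turn it clockwise, seen from above, a quarter turn to its stop against the return spring, and finish while still holding it turned there. Leave the blue key and the other things on the table where they are.

Things in the scene. Friction and masses are not known exactly. Their poses are not given: they have to be found in the camera images.
- brake_station: Grey cast box 160 x 120 x 80 mm (x, y, z), fixed to the table: covered keyhole in its top, sprung lever with a red pad outside its left (+y) wall, reaching 96 mm left of the centre; the lever's forked tail rises to 95 mm above the table; a black dome and an amber lamp, 10 mm high, on the top's far corners. Origin: centre of its underside; its front (-x) looks to the robot.
- keyhole (a point): Middle of the keyhole at the upper face of the bare-metal 50 mm square plate in the box's top, 80 mm above the table; axes are the box's. The keyhole is a slot 26 mm along x by 8 mm along y through the 10 mm plate. Two sticky sprung pins reach into it from the long sides, 3 and 6 mm down; the key pushes them aside (5 to 15 N downward; wiggling a little in yaw helps).
- key_rotor (a joint): Rotor under the plate, turned by the key bit: 0 = in line with the slot (braked), grows clockwise seen from above, stop at 1.50 rad (brake released). A spring returns it (0.1 N m at the stop). The key has about 0.1 rad of play in it, so the key must turn about 1.6 rad to reach the stop. It turns only with the key nearly home; while turned the key cannot be drawn out.
- cover_lever (a joint): Sprung lever that draws the shutter off the keyhole: 0 = up, grows as it is pressed down, stop at 0.76 rad (spring about 7 N on the pad there). Pressed past about 0.67 and let go it is held by a spring latch at about 0.63 rad with the keyhole open; let go earlier it springs up again.
- lever_hinge (a point): Hinge of the lever, 30 mm above the table outside the box's left wall; axes are the box's. The lever turns about y; its handle runs 115 mm from here towards the box's front (-x), rising 44 degrees (0.768 rad) at joint value 0 and level when fully down.
- lever_pad (a point): Middle of the upper face of the lever's red pad, 50 mm along the handle by 30 mm wide, its free end dipped 0.2 rad from the handle's line. It lies 108 mm along the handle from the hinge, 9.5 mm above the handle's middle line, 10 mm to its left (+y): 112 mm above the table when the lever is up, 40 mm when fully down. The point turns with the lever.
- red_key: The key to use, loose, 60 g. Origin: underside of its 24 mm round, 5 mm thick collar; z up the shank. Red flat bow 31 mm (x) by 9 mm (y), from 5 to 42 mm above the origin. Below: 6 mm shank, then from 14 to 34 mm down a flat bit 23 mm (x) by 6 mm (y), lower edge rounded. Same after half a turn. Starts upright in the block; fully home when the collar rests on the keyhole's plate.
- blue_key: Key of another machine, the same but with a blue bow, standing in the other slot of the block; leave it there.
- key_block: Fixed wooden block 130 x 54 x 48 mm (x, y, z) with two slots 26 x 9 mm, 32 mm either side of its middle along its x, which hold the two keys upright (either key may be in either slot), bows in line with the block's x. Origin: centre of its underside.
- blade_flange: Loose steel saw-blade flange, 72 mm round, 18 mm high; leave alone.
- hex_nut: Loose steel nut, 25 x 28 x 11 mm; leave alone.
- offcut: Wood offcut 120 x 50 x 22 mm, lying, with a smaller one on it; leave alone.
- offcut_top: Wood offcut 45 x 85 x 18 mm on the larger offcut; leave alone.
- shutter (a joint): Steel shutter plate, 34 mm (x) by 49 mm, 5 mm high, that slides on the metal plate towards the box's front (-x), moved by the lever only. 0 = it covers the keyhole; about 0.035 m = keyhole open, the shutter lying 18 to 52 mm in front of the keyhole's middle.
Things that resemble listed ones, but are neither listed nor needed, are in the scene too. Leave any green look-alike of the red_key alone.

How it is judged:
By the outcome, as a careful person would: the job done as asked, in the order asked, and still so for the second after the job is handed in, while the arm keeps its last pose, push and grip.
It also fails if it takes over 72 s, if anything falls off the work surface, if the arm or the gripper's body presses on something with over 40 N, if the wrist force passes 120 N, or if a joint passes its speed limit or range.

ROBOT

A 6-joint arm with a two-finger parallel gripper is mounted at the origin on the work surface; the furniture and walls round the work are solid. World frame = base frame: x ahead of the robot, y to its left, z up, the work surface at z = 0. Lengths are in m, angles in degrees, forces in N, time in s.
With the tool pointing down it reaches from about 0.375 to 0.9 m from the base axis. Payload 3.1 kg.
Tool frame: the origin (TCP) lies on the centre line of the jaws, within the pads' length; the fingertips stand 25 mm ahead of it and the grasp point (between the pads) lies 6 mm ahead of it; y points along the fingers, x is the direction in which the jaws open and shut, and the axes are right-handed (so a half turn about y gives the same grasp; the last joint's range is limited). The gripper opens to 87 mm and grips with 3 to 60 N. Pads are 19 mm wide; open, the fingers measure 117 mm over their backs; the gripper's body (75 mm by 190 mm) begins 51 mm behind the grasp point.
Start: joints at [54.288, 30.224, 82.088, -0, 67.689, -10.227], TCP at [0.269, 0.564, 0.248] pointing down, gripper open.
Joint ranges: [-176.69, 176.69], [-43.24, 126.21], [12.49, 139.97], [-82, 262], [0, 151.66], [-163.58, 163.58]. Speed limits (degrees/s): [159.86, 159.86, 180, 180, 180, 180].

INTERFACE

Orientations are given as a 3x3 rotation matrix whose columns are the frame's x, y, z axes.
In Python, from rig import * gives the robot as it stands.
- The arm moves only by the tool play_rows, never from a script. Its argument "commands" is a list of rows, each a list of 2 entries, a list of its own where there are three numbers: the shift along the world's x, y, z in m, then the turn, a rotation vector about the world's x, y, z in rad. A call has 1 to 10 rows; each row is the pose to reach, as a shift and turn from the pose commanded when the call began; what a row does not reach only later rows make up. A row lasts 1/8 s, in which the tool goes at most 62.5 mm and 10.7 degrees, less where a joint would pass 70% of its speed; a pose out of reach is approached as far as the arm can. A call with a gripper value outside its range is refused whole. "gripper" is the finger opening in m, from 0 to 0.087, set as the call begins (left out, the last holds). The fingers move at their own pace and stop on an object; the grip force is fixed at half the most. Time passes only in rows, so rows that repeat a pose let the fingers close. It gives the time, the measured TCP pose, the force and the opening at its end, in the units of the state.
- read_state(): the state, without advancing time (a new reading comes with each control period).
- capture(name): name is "side" or "top" or "wrist"; returns a dict with "frame" (420x560x3 uint8, red, green, blue), "depth" (420x560 float32, m along the optical axis (not along the pixel's ray), 0 where there is no reading), "mtx" (3x3 intrinsics, pixels), "cam_to_world" (4x4, takes a point from camera to world coordinates); the wrist camera has in their place "hand_eye" (4x4, takes a point from camera to tool coordinates, whose origin is the TCP and whose axes are the tool frame's). Camera axes: x right, y down, z forward; pixel columns grow to the right and rows downward; lengths in m; the calibration is good to about 2 mm. A picture is of the moment at which its call begins: read the wrist's pose just before it.
- hand_in(): hands the job in, once; it reports no verdict.
The state is a dict: "time_s": time; "joint_positions": joint angles; "qvel": joint speeds; "tau": joint torques, N m; "position": TCP position; "tcp_rot": TCP orientation; "force": force on the tool from outside, world axes, zero at the start; "moment": the same for the moment, N m; "opening": opening from 0.0 (shut) to 1.0 (fully open).
Only numpy, scipy, OpenCV 4.12 (cv2) and the standard library are available. Lean on these libraries where they do the work, as an engineer would, in place of code of your own. Each camera call takes 0.05 s, during which the arm holds its last target. There are 200 camera calls.

## Working session

There is one attempt and no reset: what is moved stays moved. The work goes in short steps, Python scripts to look and compute and a tool call to move; the robot and the scene stay as the last step left them, time stands still between calls to the robot, and variables do not carry over. Pictures are saved under pics/ and viewed, about 8 in all and at most 12, crops included, and the job is handed in when it is done.

Besides the shell and the picture viewer there is one more tool, called after "Emit:" as name([rows], argument=value, ...), one row to a line, values as JSON. play_rows: Moves the arm, as the interface text tells. Its arguments: {"type":"object","properties":{"commands":{"type":"array"},"gripper":{"type":"number"}},"required":["commands"]}

```bash
mkdir -p pics; ls; python3 - <<'E'
from rig import *
import cv2,numpy as np
s=read_state();print({k:np.round(v,3).tolist() for k,v in s.items()})
for n in("top","side"):
    c=capture(n);np.savez(f"{n}.npz",**c);cv2.imwrite(f"pics/{n}1.png",cv2.cvtColor(c["frame"],cv2.COLOR_RGB2BGR))
    print(n,np.round(c["cam_to_world"],3).tolist(),np.round(c["mtx"],1).tolist())
E
```

```text
pics
{'time_s': 0.0, 'joint_positions': [54.289, 30.28, 82.158, 0.001, 67.688, -10.227], 'qvel': [-0.014, -0.01, -0.067, 0.029, -0.043, 0.0], 'tau': [-0.001, -44.004, -17.659, 0.063, 0.058, -0.0], 'position': [0.268, 0.564, 0.247], 'tcp_rot': [[0.43, -0.001, -0.903], [0.903, -0.002, 0.43], [-0.002, -1.0, 0.0]], 'force': [0.075, 0.25, -0.75], 'moment': [0.004, 0.003, -0.019], 'opening': 1.001}
top [[-0.03, -0.998, 0.059, 0.443], [-0.999, 0.031, 0.024, 0.168], [-0.026, -0.058, -0.998, 1.272], [0.0, 0.0, 0.0, 1.0]] [[519.5, 0.0, 274.7], [0.0, 519.5, 209.4], [0.0, 0.0, 1.0]]
side [[-0.999, -0.027, 0.022, 0.511], [-0.034, 0.635, -0.772, 0.862], [0.006, -0.772, -0.636, 0.642], [0.0, 0.0, 0.0, 1.0]] [[423.4, 0.0, 276.9], [0.0, 423.4, 205.2], [0.0, 0.0, 1.0]]
```

View pictures.

View pics/top1.png

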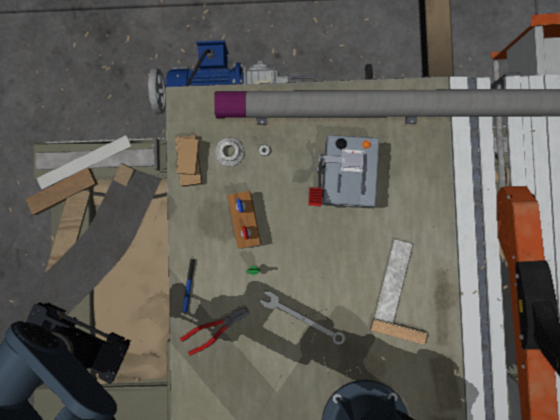

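View pics/side1.png

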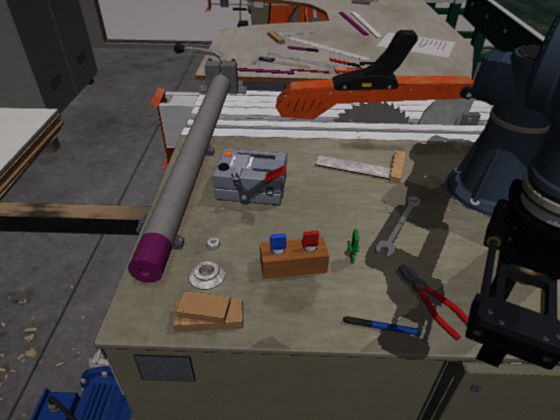

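```bash
cat > h.py <<'E'
import numpy as np,cv2
def cloud(c,T=None):
    d=c["depth"];K=c["mtx"];v,u=np.mgrid[:d.shape[0],:d.shape[1]]
    p=np.stack([(u-K[0,2])/K[0,0]*d,(v-K[1,2])/K[1,1]*d,d,np.ones_like(d)],-1)
    P=p@(c["cam_to_world"] if T is None else T).T
    P[d==0]=np.nan
    return P[...,:3]
def rect(P):
    (c,s,a)=cv2.minAreaRect(P[:,:2].astype(np.float32)*1000);return np.round(c,1),np.round(s,1),round(a,2),len(P)
E
python3 - <<'E'
from h import *
for n in("top","side"):
    c=np.load(n+".npz");P=cloud(c);F=c["frame"].astype(int)
    if n=="top": boxes=dict(st=(130,215,300,390),bl=(185,255,222,268),gr=(260,280,240,280))
    else: boxes=dict(st=(140,210,205,295),bl=(225,280,255,335),gr=(225,270,340,365))
    tab=P[275:300,290:330] if n=="top" else P[255:290,200:240]
    print(n,"table z",np.nanmedian(P[300:330,260:280,2]) if n=="top" else np.nanmedian(P[210:235,230:255,2]))
    for k,(r0,r1,c0,c1) in boxes.items():
        p=P[r0:r1,c0:c1];f=F[r0:r1,c0:c1];z=p[...,2]
        if k=="st":
            for lo,hi in((.074,.083),(.083,.088),(.088,.12)):
                m=(z>lo)&(z<hi);print(k,lo,rect(p[m]))
            m=(f[...,0]>110)&(f[...,1]<60)&(f[...,2]<60);print("redpad",rect(p[m]),np.nanmean(p[m],0).round(4),np.nanmin(p[m],0).round(3),np.nanmax(p[m],0).round(3))
        if k=="bl":
            m=(z>.042)&(z<.053);print(k,rect(p[m]),np.nanmedian(z[m]))
            for nm,m in(("red",(f[...,0]>110)&(f[...,1]<50)&(f[...,2]<50)),("blue",(f[...,2]>110)&(f[...,0]<60))):
                m&=z>.06;q=p[m];print(nm,rect(q),np.nanmedian(q,0).round(4),np.nanmax(q,0).round(4))
        if k=="gr":
            m=(f[...,1]>80)&(f[...,0]<60);q=p[m];print(k,np.nanmedian(q,0).round(3),np.nanmin(q,0).round(3),np.nanmax(q,0).round(3))
    # tube
    q=P[95:115,240:480] if n=="top" else P[110:260,130:225]
    print("tube",np.nanmax(q[...,2]),np.nanmedian(q.reshape(-1,3),0))
E
python3 - <<'E'
import cv2,numpy as np
a=cv2.imread('pics/top1.png');b=cv2.imread('pics/side1.png')
A=cv2.resize(a[125:285,215:395],None,fx=3,fy=3,interpolation=3)[:480]
B=cv2.resize(b[140:290,200:380],None,fx=3,fy=3,interpolation=3)[:450]
o=np.zeros((480,800,3),np.uint8);A=cv2.resize(A,(400,356));B=cv2.resize(B,(400,333));o[:356,:400]=A;o[:333,400:]=B
cv2.imwrite('pics/crop1.png',o[:360])
E
```

```text
top table z 0.0006214905837885754
st 0.074 (array([599.2,  27.6]), array([136.9, 159.4]), 84.56, 2504)
st 0.083 (array([610.3,  34.7]), array([122.5, 120.7]), 79.1, 391)
st 0.088 (array([588.7,  52.3]), array([123.4, 157. ]), 82.77, 243)
redpad (array([537.7, 106.2]), array([24.9, 40.6]), 86.62, 66) [0.5314 0.1088 0.1166] [0.517 0.093 0.096] [0.558 0.12  0.128]
bl (array([494.1, 273.4]), array([129.6,  54.4]), 9.58, 1085) 0.04754865701148003
red (array([462.8, 267.8]), array([28.2,  5.3]), 11.55, 26) [0.4642 0.2678 0.0902] [0.4768 0.2725 0.0939]
blue (array([525.4, 278.1]), array([28. ,  5.4]), 9.8, 31) [0.525  0.278  0.0875] [0.5392 0.2827 0.0957]
gr [0.375 0.253 0.073] [0.366 0.239 0.035] [0.383 0.265 0.08 ]
tube 0.07596463093310635 [ 0.75360199 -0.00936839  0.06610131]
side table z -0.0015669884626046127
st 0.074 (array([601.3,  28.9]), array([135. , 157.3]), 84.34, 1223)
st 0.083 (array([608.6,  40.6]), array([106.9, 130.1]), 86.44, 208)
st 0.088 (array([579.3, 101.9]), array([ 30.4, 123.1]), 80.61, 156)
redpad (array([535.9,  54.8]), array([138.2,  40.4]), 87.05, 57) [0.5333 0.1126 0.1136] [ 0.517 -0.013  0.048] [0.559 0.124 0.125]
bl (array([495.5, 273.6]), array([130. ,  57.8]), 9.92, 1128) 0.046506160476444736
red (array([463., 268.]), array([27.2, 11.2]), 3.9, 51) [0.4627 0.2699 0.0876] [0.4763 0.2743 0.0903]
blue (array([526.8, 280.4]), array([28.2,  8.2]), 15.66, 81) [0.531  0.2818 0.0867] [0.5406 0.2864 0.0901]
gr [0.373 0.256 0.038] [ 0.352  0.166 -0.003] [0.384 0.27  0.077]
tube 0.08675818064064189 [ 7.60032339e-01 -1.42711251e-05 -1.26621546e-03]
```

View pics/crop1.png

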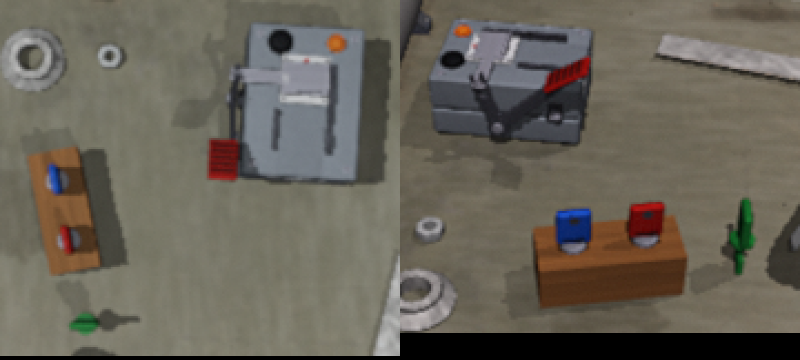

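```bash
cat > fit.py <<'E'
from h import *
from scipy.optimize import minimize
def edges(P,yaw,c0):
    a=np.deg2rad(yaw);R=np.array([[np.cos(a),-np.sin(a)],[np.sin(a),np.cos(a)]])
    return (P[:,:2]-c0)@R
if __name__=="__main__":
  for n in("top","side"):
    c=np.load(n+".npz");P=cloud(c).reshape(-1,3);F=c["frame"].reshape(-1,3).astype(int)
    m=np.isfinite(P[:,2])&(abs(P[:,0]-.6)<.13)&(abs(P[:,1]-.03)<.13)
    P=P[m];F=F[m];q=edges(P,-5.4,np.array([.5984,.0191]));z=P[:,2]
    t=(z>.075)&(z<.083)
    for lab,ax,o in(("x",0,1),("y",1,0)):
        for lo in(-.05,-.03,.0,.03,.05):
            s=q[t&(abs(q[:,o]-lo)<.008),ax];print(n,lab,lo,np.round(np.percentile(s,[1,99]),4) if len(s) else None,end=" ")
        print()
    r=(F[:,0]>100)&(F[:,1]<50)&(F[:,2]<50)&(z>.085)&(q[:,1]>.05)
    A=np.c_[q[r],z[r]];print("pad",A.min(0).round(4),A.max(0).round(4),np.median(A,0).round(4),"slope/z@x=-71",np.polyfit(A[:,0]+.071,A[:,2],1).round(4))
    r=(z>.085)&(abs(q[:,1]-.07)<.03)&(q[:,0]>-.03);print("tail",np.c_[q,z][r].min(0).round(3),np.c_[q,z][r].max(0).round(3))
E
python3 fit.py
python3 -c "
from rig import *;import numpy as np
c=capture('wrist');print(np.round(c['hand_eye'],3).tolist(),c['mtx'].tolist())"
```

```text
top x -0.05 [-0.0774  0.0771] top x -0.03 [-0.0786  0.0772] top x 0.0 [-0.0766  0.0772] top x 0.03 [-0.0763  0.0752] top x 0.05 [-0.0772  0.077 ] 
top y -0.05 [-0.058   0.0563] top y -0.03 [-0.058   0.0704] top y 0.0 [-0.0581  0.058 ] top y 0.03 [-0.059   0.0664] top y 0.05 [-0.0581  0.0569] 
pad [-0.0883  0.0661  0.096 ] [-0.0479  0.0937  0.1278] [-0.0743  0.0819  0.1163] slope/z@x=-71 [-0.6419  0.1145]
tail [0.016 0.043 0.085] [0.031 0.077 0.099]
side x -0.05 [-0.0675  0.0761] side x -0.03 [-0.0759  0.0756] side x 0.0 [-0.0702  0.0757] side x 0.03 [-0.0498  0.0756] side x 0.05 [-0.0761  0.0779] 
side y -0.05 [-0.0539  0.074 ] side y -0.03 [-0.0544  0.073 ] side y 0.0 [-0.0545  0.0575] side y 0.03 [-0.0555  0.0771] side y 0.05 [-0.0477  0.0563] 
pad [-0.0883  0.0685  0.0975] [-0.048   0.0982  0.1245] [-0.0735  0.0924  0.1146] slope/z@x=-71 [-0.6109  0.1134]
tail [0.018 0.054 0.085] [0.034 0.076 0.094]
[[1.0, 0.0, -0.001, -0.0], [0.001, -0.241, 0.971, -0.138], [0.0, -0.971, -0.241, 0.065], [0.0, 0.0, 0.0, 1.0]] [[329.4840121746979, 0.0, 282.95553613124304], [0.0, 329.4840121746979, 208.55232606515926], [0.0, 0.0, 1.0]]
```

Emit:
play_rows([
  [[0.03, -0.05, 0], [0, 0, 0.04]],
  [[0.06, -0.1, 0], [0, 0, 0.08]],
  [[0.09, -0.15, 0], [0, 0, 0.12]],
  [[0.12, -0.2, 0], [0, 0, 0.16]],
  [[0.15, -0.25, 0], [0, 0, 0.2]],
  [[0.18, -0.3, 0], [0, 0, 0.25]],
  [[0.21, -0.35, 0], [0, 0, 0.3]],
  [[0.24, -0.4, -0.01], [0, 0, 0.35]],
  [[0.269, -0.454, -0.03], [0, 0, 0.35]],
  [[0.269, -0.454, -0.047], [0, 0, 0.35]],
], gripper=0)

```text
time_s: 1.4
position: [0.5406, 0.1062, 0.2]
tcp_rot: [[0.1, 0.002, -0.995], [0.995, -0.001, 0.1], [-0.001, -1.0, -0.002]]
force: [-1.0, 0.7, 0.0]
opening: 0.019
```

Emit:
play_rows([
  [[0, 0, -0.02], [0, 0, 0]],
  [[0, 0, -0.04], [0, 0, 0]],
  [[0, 0, -0.053], [0, 0, 0]],
  [[-0.004, 0, -0.06], [0, 0, 0]],
  [[-0.009, 0.001, -0.0675], [0, 0, 0]],
  [[-0.014, 0.001, -0.075], [0, 0, 0]],
  [[-0.019, 0.002, -0.082], [0, 0, 0]],
  [[-0.023, 0.002, -0.09], [0, 0, 0]],
  [[-0.027, 0.003, -0.0976], [0, 0, 0]],
  [[-0.027, 0.003, -0.0976], [0, 0, 0]],
])

```text
time_s: 2.65
position: [0.5104, 0.1131, 0.1024]
tcp_rot: [[0.094, -0.001, -0.996], [0.996, -0.0, 0.094], [-0.0, -1.0, 0.001]]
force: [-0.9, -1.6, 4.3]
opening: 0.005
```

```bash
python3 - <<'E'
from rig import *
import cv2,numpy as np
c=capture("side");cv2.imwrite("pics/side2.png",cv2.resize(cv2.cvtColor(c["frame"],cv2.COLOR_RGB2BGR)[90:260,180:340],None,fx=3,fy=3,interpolation=3))
print(read_state()["force"],read_state()["moment"])
E
```

```text
[-2.10825715 -0.74037077  5.34557447] [-0.1644552   0.28644075 -0.02182952]
```

View pics/side2.png

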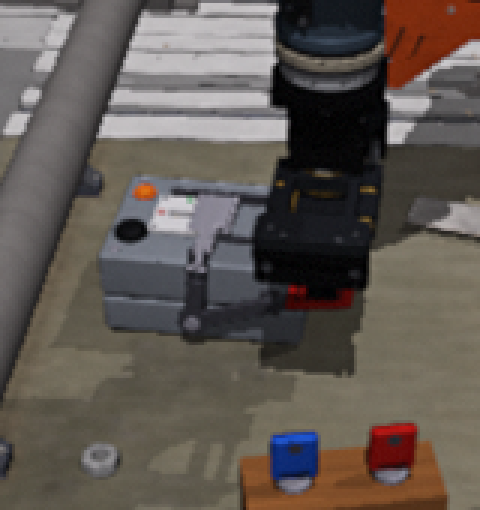

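Emit:
play_rows([
  [[-0.003, 0, -0.008], [0, 0, 0]],
  [[-0.006, 0.001, -0.016], [0, 0, 0]],
  [[-0.008, 0.001, -0.022], [0, 0, 0]],
  [[-0.0085, 0.001, -0.027], [0, 0, 0]],
  [[-0.009, 0.001, -0.03], [0, 0, 0]],
  [[-0.009, 0.001, -0.032], [0, 0, 0]],
  [[-0.009, 0.001, -0.032], [0, 0, 0]],
])

```text
time_s: 3.58
position: [0.5017, 0.1141, 0.0712]
tcp_rot: [[0.095, -0.0, -0.996], [0.996, -0.0, 0.095], [-0.0, -1.0, 0.0]]
force: [-2.1, -1.5, 6.2]
opening: 0.003
```

Emit:
play_rows([
  [[0, 0, -0.001], [0, 0, 0]],
  [[0, 0, -0.002], [0, 0, 0]],
  [[0, 0, -0.003], [0, 0, 0]],
  [[0, 0, -0.003], [0, 0, 0]],
])

```text
time_s: 4.08
position: [0.5012, 0.1142, 0.0682]
tcp_rot: [[0.095, -0.001, -0.995], [0.996, 0.0, 0.095], [-0.0, -1.0, 0.001]]
force: [-2.7, -0.4, 6.7]
opening: 0.003
```

Emit:
play_rows([
  [[0, 0, -0.001], [0, 0, 0]],
  [[0, 0, -0.002], [0, 0, 0]],
  [[0, 0, -0.002], [0, 0, 0]],
])

```text
time_s: 4.45
position: [0.5011, 0.1142, 0.0665]
tcp_rot: [[0.095, -0.002, -0.996], [0.996, -0.0, 0.095], [-0.0, -1.0, 0.002]]
force: [-2.3, -0.7, 9.8]
opening: 0.003
```

Emit:
play_rows([
  [[0, 0, 0.006], [0, 0, 0]],
  [[0.002, 0, 0.02], [0, 0, 0]],
  [[0.002, 0, 0.05], [0, 0, 0]],
  [[0.002, 0, 0.1], [0, 0, 0]],
  [[0.02, -0.02, 0.15], [0, 0, 0]],
  [[0.05, -0.05, 0.183], [0, 0, 0]],
  [[0.079, -0.097, 0.183], [0, 0, 0]],
  [[0.079, -0.097, 0.183], [0, 0, 0]],
  [[0.079, -0.097, 0.183], [0, 0, 0]],
])

```text
time_s: 5.58
position: [0.5799, 0.0175, 0.2484]
tcp_rot: [[0.095, -0.002, -0.995], [0.995, 0.001, 0.095], [0.001, -1.0, 0.002]]
force: [0.1, 0.4, -0.3]
opening: 0.006
```

```bash
python3 - <<'E'
from rig import *
from h import *
s=read_state();print(np.round(s["position"],4),np.round(s["qvel"],2),np.round(s["force"],1))
c=capture("wrist");T=np.eye(4);T[:3,:3]=s["tcp_rot"];T[:3,3]=s["position"];c["T"]=T@c["hand_eye"];np.savez("w1.npz",**c)
cv2.imwrite("pics/w1.png",cv2.cvtColor(c["frame"],cv2.COLOR_RGB2BGR))
E
```

```text
[0.5799 0.0175 0.2484] [ 1.34 -0.18  1.05 -0.14 -0.12 -0.12] [ 0.1  0.4 -0.3]
```

View pics/w1.png

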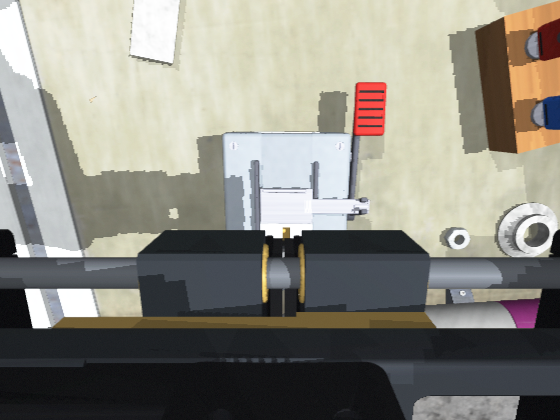

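Emit:
play_rows([
  [[0.03, 0, 0.01], [0, 0, 0]],
  [[0.06, 0, 0.01], [0, 0, 0]],
  [[0.06, 0, 0.01], [0, 0, 0]],
  [[0.06, 0, 0.01], [0, 0, 0]],
])

```text
time_s: 6.12
position: [0.6391, 0.0184, 0.2581]
tcp_rot: [[0.093, -0.003, -0.996], [0.996, 0.001, 0.093], [0.0, -1.0, 0.003]]
force: [-0.3, -0.4, 0.9]
opening: 0.006
```

```bash
python3 - <<'E'
from rig import *
from h import *
s=read_state();print(np.round(s["position"],4),np.round(s["qvel"],2))
c=capture("wrist");T=np.eye(4);T[:3,:3]=s["tcp_rot"];T[:3,3]=s["position"];c["T"]=T@c["hand_eye"];np.savez("w2.npz",**c)
P=cloud(c,c["T"]);np.save("w2P.npy",P)
f=cv2.cvtColor(c["frame"],cv2.COLOR_RGB2BGR)
cv2.imwrite("pics/w2.png",cv2.resize(f[60:260,180:400],None,fx=3,fy=3,interpolation=cv2.INTER_NEAREST))
c=capture("top");np.savez("top2.npz",**c)
E
```

```text
[0.6391 0.0184 0.2581] [-0.42 -0.48  0.52 -0.04 -0.16 -0.01]
```

View pics/w2.png

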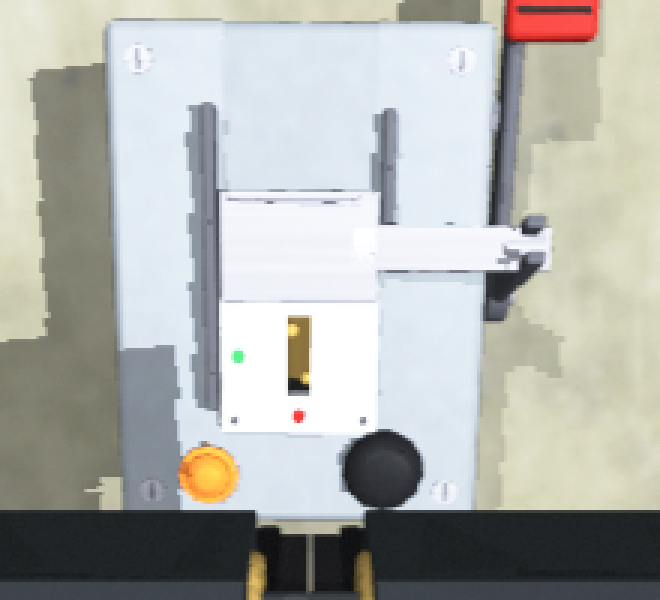

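```bash
cat > kh.py <<'E'
from h import *
def ray(c,T,u,v,z):
    K=c["mtx"];d=T[:3,:3]@np.array([(u-K[0,2])/K[0,0],(v-K[1,2])/K[1,1],1.]);o=T[:3,3];return o+d*(z-o[2])/d[2]
E
python3 - <<'E'
from kh import *
c=np.load("w2.npz");T=c["T"];f=cv2.cvtColor(c["frame"],cv2.COLOR_RGB2GRAY)
# slot subpixel: dark mask
r=f[160:198,270:290].astype(float)
col=r[10:24].mean(0);row=r[:,8:12].mean(1)
print(col.round(),row.round())
m=(r<190).astype(np.uint8);n,l,st,ce=cv2.connectedComponentsWithStats(m);print(st,ce.round(2))
P=np.load("w2P.npy")
from fit import edges
q=P.reshape(-1,3);q=q[np.isfinite(q[:,2])];t=q[(q[:,2]>.073)&(q[:,2]<.084)&(abs(q[:,0]-.6)<.1)&(abs(q[:,1]-.02)<.075)]
print("topz",np.median(t[:,2]),np.median(P[165:190,262:270,2]),np.median(P[168:188,276:283,2]))
e=edges(t,-5.4,np.array([.5984,.0189]))
for o in(-.04,0,.03):
    s=e[abs(e[:,0]-o)<.006,1];print("y",np.percentile(s,[1,99]).round(4))
    s=e[abs(e[:,1]-o)<.006,0];print("x",np.percentile(s,[1,99]).round(4))
print("center",ray(c,T,279.8,178.5,.080).round(4))
for u,v in((276,178.5),(283.7,178.5),(279.8,165.3),(279.8,191.7)):print(ray(c,T,u,v,.08).round(4))
# top camera yaw of box
c2=np.load("top2.npz")
E
```

```text
[255. 255. 255. 255. 255. 243. 126. 133. 130. 122. 116. 115. 116. 214.
 254. 255. 255. 255. 255. 255.] [206. 254. 255. 255. 255. 193. 122. 118. 131. 154. 151. 138. 119. 117.
 117. 118. 117. 117. 117. 116. 117. 116. 116. 116. 132. 144. 113.  76.
  37.  31. 113. 148. 252. 255. 255. 255. 235. 147.]
[[  0   0  20  38 587]
 [  6   5   7  27 170]
 [  8  37   3   1   3]] [[ 9.64 18.34]
 [ 9.04 18.72]
 [ 9.   37.  ]]
topz 0.07721474097924053 nan 0.04459485057754323
y [-0.0589  0.0572]
x [-0.0774  0.0741]
y [-0.0598  0.0702]
x [-0.0769  0.0777]
y [-0.0591  0.0569]
x [-0.0769  0.0723]
center [0.6217 0.0164 0.08  ]
[0.6213 0.0128 0.08  ]
[0.622  0.0202 0.08  ]
[0.609  0.0177 0.08  ]
[0.6346 0.0152 0.08  ]
```

Emit:
play_rows([
  [[-0.02, 0.035, 0], [0, 0, 0.04]],
  [[-0.05, 0.08, 0], [0, 0, 0.1]],
  [[-0.08, 0.13, 0], [0, 0, 0.15]],
  [[-0.11, 0.18, 0], [0, 0, 0.2]],
  [[-0.14, 0.225, 0], [0, 0, 0.262]],
  [[-0.156, 0.25, 0], [0, 0, 0.262]],
  [[-0.156, 0.25, 0], [0, 0, 0.262]],
  [[-0.156, 0.25, 0], [0, 0, 0.262]],
], gripper=0.045)

```text
time_s: 7.22
position: [0.4849, 0.2667, 0.2591]
tcp_rot: [[-0.167, 0.001, -0.986], [0.986, -0.0, -0.167], [-0.001, -1.0, -0.0]]
force: [-0.2, -0.6, -0.4]
opening: 0.516
```

```bash
python3 - <<'E'
from rig import *
from kh import *
s=read_state();print(np.round(s["position"],4),np.round(s["qvel"],2))
c=capture("wrist");T=np.eye(4);T[:3,:3]=s["tcp_rot"];T[:3,3]=s["position"];c["T"]=T@c["hand_eye"];np.savez("w3.npz",**c)
f=cv2.cvtColor(c["frame"],cv2.COLOR_RGB2BGR);F=c["frame"].astype(int)
cv2.imwrite("pics/w3.png",cv2.resize(f[60:260,180:400],None,fx=3,fy=3,interpolation=cv2.INTER_NEAREST))
m=((F[...,0]>90)&(F[...,1]<60)&(F[...,2]<60)).astype(np.uint8)[:235]
n,l,st,ce=cv2.connectedComponentsWithStats(m)
P=cloud(c,c["T"])
for i in range(1,n):
    if st[i,4]>40:
        q=P[:235][l==i];q=q[q[:,2]>.085];print(st[i],ce[i].round(1),np.nanmedian(q,0).round(4),rect(q) if len(q)>5 else "")
E
```

```text
[0.4849 0.2667 0.2591] [-1.19  0.35 -0.58  0.12  0.05 -0.  ]
[284 156   9  35 150] [287.  171.6] [0.4615 0.2656 0.09  ] (array([462.8, 266.8]), array([30. ,  6.6]), 6.96, 132)
[117 160  35  50 957] [134.1 182. ] [nan nan nan]
  return np.nanmean(a, axis, out=out, keepdims=keepdims)
```

View pics/w3.png

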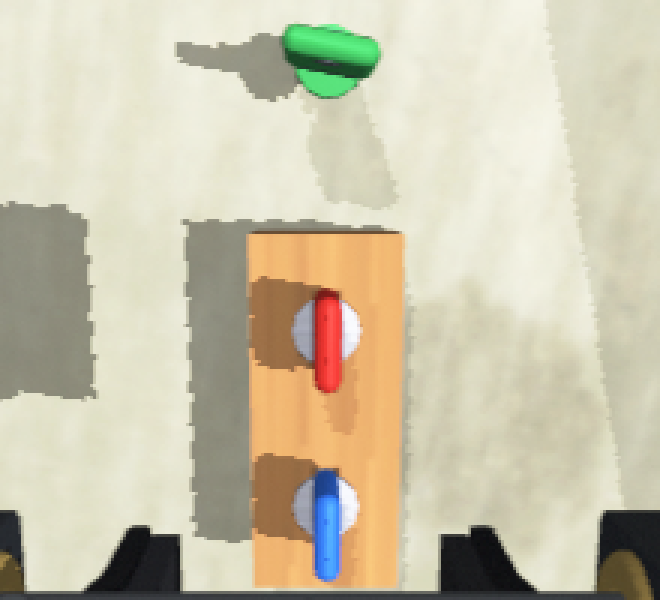

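```bash
python3 - <<'E'
from kh import *
c=np.load("w3.npz");T=c["T"];F=c["frame"].astype(int)
cam=T[:3,3];print("cam",cam.round(4))
print("collar",ray(c,T,180+326.5/3-.5,60+331/3-.5,.053).round(4))
print("bowtop",ray(c,T,180+328.5/3-.5,60+347.5/3-.5,.090).round(4), ray(c,T,180+328.5/3-.5,60+303/3-.5,.09).round(4),ray(c,T,180+328.5/3-.5,60+392/3-.5,.09).round(4))
print("blk corners",ray(c,T,180+248/3-.5,60+233/3-.5,.048).round(4),ray(c,T,180+402/3-.5,60+233/3-.5,.048).round(4))
a=np.deg2rad(9.6);print("grip yaw 99.6?",)
# line yaw of bow and block left edge
print("block yaw",*(np.rad2deg(np.arctan2(*(ray(c,T,180+x1/3,60+y1/3,.048)-ray(c,T,180+x0/3,60+y0/3,.048))[[1,0]])) for x0,y0,x1,y1 in((248,233,254,587),(403,233,402,587))))
E
```

```text
cam [0.4208 0.2555 0.397 ]
collar [0.4629 0.2679 0.053 ]
bowtop [0.4633 0.268  0.09  ] [0.4497 0.2657 0.09  ] [0.4772 0.2704 0.09  ]
blk corners [0.4346 0.2355 0.048 ] [0.4258 0.288  0.048 ]
grip yaw 99.6?
block yaw 9.740149408532004 10.743362197935792
```

Emit:
play_rows([
  [[-0.022, 0.001, -0.02], [0, 0, 0]],
  [[-0.022, 0.001, -0.06], [0, 0, 0]],
  [[-0.022, 0.001, -0.1], [0, 0, 0]],
  [[-0.022, 0.001, -0.13], [0, 0, 0]],
  [[-0.022, 0.001, -0.155], [0, 0, 0]],
  [[-0.022, 0.001, -0.17], [0, 0, 0]],
  [[-0.022, 0.001, -0.1775], [0, 0, 0]],
  [[-0.022, 0.001, -0.1775], [0, 0, 0]],
  [[-0.022, 0.001, -0.1775], [0, 0, 0]],
])

```text
time_s: 8.4
position: [0.4635, 0.2684, 0.0822]
tcp_rot: [[-0.166, 0.002, -0.986], [0.986, 0.001, -0.166], [0.0, -1.0, -0.002]]
force: [-0.8, 0.3, 1.0]
opening: 0.521
```

Emit:
play_rows([
  [[0, 0, 0], [0, 0, 0]],
  [[0, 0, 0], [0, 0, 0]],
  [[0, 0, 0], [0, 0, 0]],
  [[0, 0, 0], [0, 0, 0]],
  [[0, 0, 0], [0, 0, 0]],
  [[0, 0, 0], [0, 0, 0]],
], gripper=0)

```text
time_s: 9.15
position: [0.4629, 0.2682, 0.0815]
tcp_rot: [[-0.166, -0.0, -0.986], [0.986, 0.0, -0.166], [0.0, -1.0, -0.0]]
force: [0.3, 0.1, 0.5]
opening: 0.1
```

Emit:
play_rows([
  [[0, 0, 0.01], [0, 0, 0]],
  [[0, 0, 0.03], [0, 0, 0]],
  [[0, 0, 0.06], [0, 0, 0]],
  [[0, 0, 0.09], [0, 0, 0]],
  [[0, 0, 0.12], [0, 0, 0]],
  [[0, 0, 0.12], [0, 0, 0]],
  [[0, 0, 0.12], [0, 0, 0]],
])

```text
time_s: 10.02
position: [0.4623, 0.268, 0.2011]
tcp_rot: [[-0.166, -0.001, -0.986], [0.986, -0.0, -0.166], [-0.0, -1.0, 0.001]]
force: [-0.3, 0.4, -1.2]
opening: 0.098
```

```bash
python3 - <<'E'
from rig import *
from kh import *
s=read_state();print(np.round(s["position"],4),np.round(s["force"],2))
c=capture("wrist");T=np.eye(4);T[:3,:3]=s["tcp_rot"];T[:3,3]=s["position"];c["T"]=T@c["hand_eye"];np.savez("w4.npz",**c)
f=cv2.cvtColor(c["frame"],cv2.COLOR_RGB2BGR)
a=cv2.resize(f[200:300,210:350],None,fx=4,fy=4,interpolation=cv2.INTER_NEAREST)
cv2.imwrite("pics/w4.png",a)
E
```

```text
[0.4623 0.268  0.2011] [-0.33  0.4  -1.18]
```

View pics/w4.png

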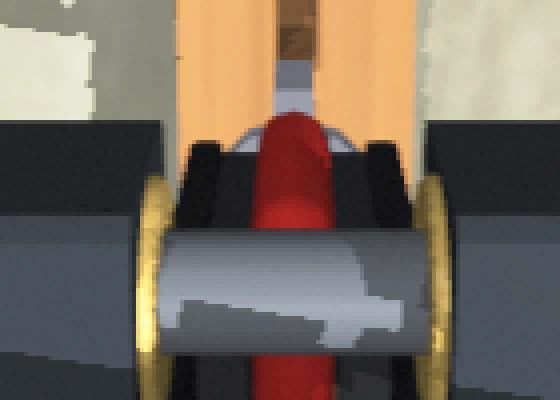

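Emit:
play_rows([
  [[0.02, -0.03, 0], [0, 0, -0.04]],
  [[0.05, -0.08, 0], [0, 0, -0.1]],
  [[0.08, -0.13, 0], [0, 0, -0.15]],
  [[0.11, -0.175, 0], [0, 0, -0.2]],
  [[0.135, -0.215, 0], [0, 0, -0.24]],
  [[0.15, -0.24, 0], [0, 0, -0.262]],
  [[0.158, -0.252, 0], [0, 0, -0.262]],
  [[0.158, -0.252, -0.02], [0, 0, -0.262]],
  [[0.158, -0.252, -0.044], [0, 0, -0.262]],
  [[0.158, -0.252, -0.044], [0, 0, -0.262]],
])

```text
time_s: 11.32
position: [0.6184, 0.0173, 0.1547]
tcp_rot: [[0.094, -0.007, -0.996], [0.996, 0.001, 0.094], [0.001, -1.0, 0.007]]
force: [0.6, -0.3, 0.2]
opening: 0.1
```

```bash
python3 - <<'E'
from rig import *
from kh import *
s=read_state();print(np.round(s["position"],4),np.round(s["tcp_rot"],3).tolist(),np.round(s["force"],2),np.round(s["qvel"],2))
c=capture("wrist");T=np.eye(4);T[:3,:3]=s["tcp_rot"];T[:3,3]=s["position"];c["T"]=T@c["hand_eye"];np.savez("w5.npz",**c)
f=cv2.cvtColor(c["frame"],cv2.COLOR_RGB2BGR)
cv2.imwrite("pics/w5.png",cv2.resize(f[170:270,210:350],None,fx=4,fy=4,interpolation=cv2.INTER_NEAREST))
E
```

```text
[0.6184 0.0173 0.1547] [[0.094, -0.007, -0.996], [0.996, 0.001, 0.094], [0.001, -1.0, 0.007]] [ 0.65 -0.32  0.17] [ 0.09 -1.91 -2.19 -0.04  0.44  0.04]
```

View pics/w5.png

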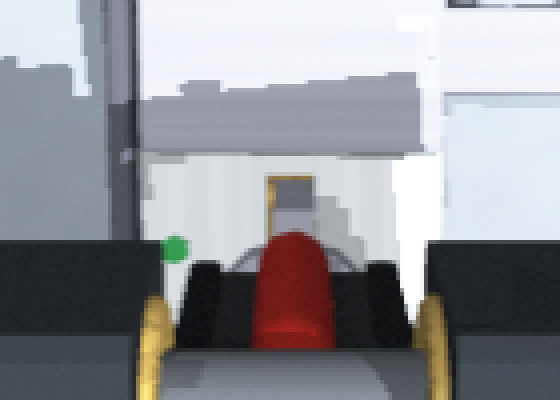

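```bash
python3 - <<'E'
from rig import *
from kh import *
s=read_state();print(np.round(s["position"],4))
c=np.load("w5.npz");T=c["T"]
g=cv2.cvtColor(c["frame"],cv2.COLOR_RGB2GRAY)
print(g[206:226,282]);print(g[219,270:296]);print(g[216,270:296])
for v in (213,213.5,214,214.5,215,215.5):print(v,"slot end x->centre",(ray(c,T,282,v,.08)[0]+.013).round(4),"bit end->centre",(ray(c,T,283,v,.0872)[0]+.0115).round(4))
for u in(276,282.25,288.2):print(u,ray(c,T,u,219,.08)[:2].round(4))
for u in(278.3,283.3,288.2):print(u,ray(c,T,u,219,.095)[:2].round(4))
E
```

```text
[0.6196 0.0171 0.1562]
[151 147 137 215 218 218 218 196 123 106 104 104 106 104 103 103 127 153
 154 154]
[220 220 219 216 216 217 186 163 141 105 104 103 104 104 104 105 104 104
 132 164 173 173 173 175 202 220]
[220 221 219 216 215 217 176 131 119 105 103 102 104 103 102 103 102  99
 154 206 219 219 219 220 219 221]
213 slot end x->centre 0.6216 bit end->centre 0.6183
213.5 slot end x->centre 0.6219 bit end->centre 0.6186
214 slot end x->centre 0.6223 bit end->centre 0.619
214.5 slot end x->centre 0.6226 bit end->centre 0.6193
215 slot end x->centre 0.6229 bit end->centre 0.6196
215.5 slot end x->centre 0.6233 bit end->centre 0.62
276 [0.6123 0.0127]
282.25 [0.6127 0.0169]
288.2 [0.6131 0.0209]
278.3 [0.6084 0.0149]
283.3 [0.6087 0.018 ]
288.2 [0.609 0.021]
```

Emit:
play_rows([
  [[0.0005, 0, 0], [0, 0, 0]],
  [[0.0005, 0, 0], [0, 0, 0]],
  [[0.0005, 0, -0.004], [0, 0, 0]],
  [[0.0005, 0, -0.007], [0, 0, 0]],
  [[0.0005, 0, -0.007], [0, 0, 0]],
])

```text
time_s: 12.0
position: [0.6211, 0.0162, 0.1501]
tcp_rot: [[0.095, -0.001, -0.996], [0.996, 0.0, 0.095], [0.0, -1.0, 0.001]]
force: [-0.8, 0.2, -0.8]
opening: 0.101
```

Emit:
play_rows([
  [[0.0004, -0.0004, 0], [0, 0, 0]],
  [[0.0004, -0.0004, -0.003], [0, 0, 0]],
  [[0.0004, -0.0004, -0.005], [0, 0, 0]],
  [[0.0004, -0.0004, -0.006], [0, 0, 0]],
  [[0.0004, -0.0004, -0.006], [0, 0, 0]],
])

```text
time_s: 12.62
position: [0.6217, 0.0155, 0.1444]
tcp_rot: [[0.095, -0.0, -0.996], [0.996, -0.001, 0.095], [-0.001, -1.0, 0.0]]
force: [-1.1, -0.2, -1.3]
opening: 0.1
```

Emit:
play_rows([
  [[0, 0, -0.002], [0, 0, 0.03]],
  [[0, 0, -0.004], [0, 0, -0.03]],
  [[0, 0, -0.006], [0, 0, 0.03]],
  [[0, 0, -0.008], [0, 0, -0.03]],
  [[0, 0, -0.009], [0, 0, 0.0]],
  [[0, 0, -0.009], [0, 0, 0.0]],
])

```text
time_s: 13.38
position: [0.6231, 0.0156, 0.1397]
tcp_rot: [[0.094, 0.004, -0.996], [0.996, -0.001, 0.094], [-0.0, -1.0, -0.004]]
force: [-2.6, -0.4, 18.4]
opening: 0.102
```

Emit:
play_rows([
  [[-0.001, 0, 0], [0, 0, 0.06]],
  [[-0.001, 0, 0], [0, 0, -0.06]],
  [[-0.001, 0, 0], [0, 0, 0.06]],
  [[-0.001, 0, 0], [0, 0, -0.06]],
  [[-0.001, 0, 0], [0, 0, 0.0]],
  [[-0.001, 0, 0], [0, 0, 0.0]],
])

```text
time_s: 14.12
position: [0.622, 0.016, 0.1361]
tcp_rot: [[0.095, 0.003, -0.995], [0.995, 0.0, 0.095], [0.001, -1.0, -0.003]]
force: [1.7, 0.1, 1.6]
opening: 0.101
```

Emit:
play_rows([
  [[0, 0, -0.003], [0, 0, 0.05]],
  [[0, 0, -0.005], [0, 0, -0.05]],
  [[0, 0, -0.007], [0, 0, 0.05]],
  [[0, 0, -0.009], [0, 0, -0.05]],
  [[0, 0, -0.009], [0, 0, 0.0]],
  [[0, 0, -0.009], [0, 0, 0.0]],
])

```text
time_s: 14.88
position: [0.6215, 0.0159, 0.1264]
tcp_rot: [[0.096, 0.002, -0.995], [0.995, 0.0, 0.096], [0.001, -1.0, -0.002]]
force: [3.4, 1.7, -0.9]
opening: 0.102
```

Emit:
play_rows([
  [[0.0004, 0, -0.003], [0, 0, 0.03]],
  [[0.0004, 0, -0.006], [0, 0, -0.03]],
  [[0.0004, 0, -0.009], [0, 0, 0.02]],
  [[0.0004, 0, -0.011], [0, 0, 0]],
  [[0.0004, 0, -0.013], [0, 0, 0.0]],
  [[0.0004, 0, -0.014], [0, 0, 0.0]],
  [[0.0004, 0, -0.014], [0, 0, 0.0]],
])

```text
time_s: 15.75
position: [0.6205, 0.0158, 0.1134]
tcp_rot: [[0.095, -0.001, -0.995], [0.995, -0.0, 0.095], [-0.0, -1.0, 0.001]]
force: [-2.2, 0.2, 5.8]
opening: 0.099
```

Emit:
play_rows([
  [[0, 0, -0.002], [0, 0, 0]],
  [[0, 0, -0.002], [0, 0, 0]],
  [[0, 0, -0.002], [0, 0, -0.08]],
  [[0, 0, -0.002], [0, 0, -0.16]],
  [[0, 0, -0.002], [0, 0, -0.24]],
  [[0, 0, -0.002], [0, 0, -0.32]],
  [[0, 0, -0.002], [0, 0, -0.32]],
])

```text
time_s: 16.62
position: [0.6214, 0.0163, 0.1133]
tcp_rot: [[0.404, 0.001, -0.915], [0.915, 0.0, 0.404], [0.001, -1.0, -0.001]]
force: [-3.8, 2.2, 14.8]
opening: 0.102
```

```bash
python3 - <<'E'
from rig import *
import numpy as np
s=read_state();print({k:np.round(s[k],3).tolist() for k in("position","force","moment","joint_positions")})
E
```

```text
{'position': [0.621, 0.016, 0.113], 'force': [-3.815, 2.219, 14.842], 'moment': [0.328, 0.672, 0.031], 'joint_positions': [-8.796, 39.682, 88.769, 0.046, 51.48, -75.024]}
```

Emit:
play_rows([
  [[0, 0, 0], [0, 0, -0.14]],
  [[0, 0, 0], [0, 0, -0.28]],
  [[0, 0, 0], [0, 0, -0.42]],
  [[0, 0, 0], [0, 0, -0.56]],
  [[0, 0, 0], [0, 0, -0.7]],
  [[0, 0, 0], [0, 0, -0.84]],
  [[0, 0, 0], [0, 0, -0.98]],
  [[0, 0, 0], [0, 0, -1.1]],
  [[0, 0, 0], [0, 0, -1.2]],
  [[0, 0, 0], [0, 0, -1.2]],
])

```text
time_s: 17.88
position: [0.6214, 0.0163, 0.1133]
tcp_rot: [[0.999, 0.001, 0.044], [-0.044, 0.0, 0.999], [0.001, -1.0, 0.0]]
force: [-4.0, 1.7, 14.3]
opening: 0.098
```

```bash
python3 - <<'E'
from rig import *
import numpy as np
s=read_state();print({k:np.round(s[k],3).tolist() for k in("position","force","moment","joint_positions")})
E
```

```text
{'position': [0.621, 0.016, 0.113], 'force': [-3.994, 1.653, 14.293], 'moment': [0.19, 0.75, 0.107], 'joint_positions': [-8.795, 39.682, 88.765, 0.024, 51.486, -6.277]}
```

Emit:
play_rows([
  [[0, 0, 0], [0, 0, -0.05]],
  [[0, 0, 0], [0, 0, -0.1]],
  [[0, 0, 0], [0, 0, -0.1]],
  [[0, 0, 0], [0, 0, -0.1]],
])

```text
time_s: 18.38
position: [0.6214, 0.0163, 0.1133]
tcp_rot: [[0.99, 0.001, 0.143], [-0.143, 0.0, 0.99], [0.001, -1.0, 0.0]]
force: [-4.0, 0.8, 14.1]
opening: 0.1
```

```bash
python3 - <<'E'
from rig import *
import numpy as np
s=read_state();print({k:np.round(s[k],3).tolist() for k in("position","force","moment","joint_positions")})
E
```

```text
{'position': [0.621, 0.016, 0.113], 'force': [-3.979, 0.756, 14.114], 'moment': [0.236, 0.829, 0.09], 'joint_positions': [-8.796, 39.684, 88.764, 0.027, 51.485, -0.583]}
```

Emit:
play_rows([
  [[0, 0, 0], [0, 0, -0.03]],
  [[0, 0, 0], [0, 0, -0.06]],
  [[0, 0, 0], [0, 0, -0.06]],
])

```text
time_s: 18.75
position: [0.6215, 0.0162, 0.1133]
tcp_rot: [[0.98, 0.001, 0.201], [-0.201, -0.0, 0.98], [0.001, -1.0, 0.0]]
force: [-3.6, 2.2, 14.2]
opening: 0.103
```

```bash
python3 - <<'E'
from rig import *
import numpy as np
s=read_state();print({k:np.round(s[k],3).tolist() for k in("position","tcp_rot","force","moment","joint_positions")})
E
```

```text
{'position': [0.621, 0.016, 0.113], 'tcp_rot': [[0.98, 0.001, 0.201], [-0.201, -0.0, 0.98], [0.001, -1.0, 0.0]], 'force': [-3.616, 2.202, 14.227], 'moment': [0.192, 0.809, 0.405], 'joint_positions': [-8.787, 39.684, 88.76, -0.002, 51.48, 2.806]}
```

```bash
python3 - <<'E'
from rig import *
import numpy as np,cv2
a=capture("side")["frame"];b=capture("top")["frame"]
A=cv2.resize(a[120:290,190:370],None,fx=2.2,fy=2.2,interpolation=3);B=cv2.resize(b[125:295,170:400],None,fx=1.7,fy=1.7,interpolation=3)
o=np.zeros((max(A.shape[0],B.shape[0]),A.shape[1]+B.shape[1],3),np.uint8);o[:A.shape[0],:A.shape[1]]=A;o[:B.shape[0],A.shape[1]:]=B
cv2.imwrite("pics/end.png",o[...,::-1]);s=read_state();print(o.shape,s["time_s"],np.round(s["moment"],2),np.round(s["force"],1))
E
```

```text
(374, 787, 3) 18.85 [0.3  0.81 0.45] [-2.9  3.  14.1]
```

View pics/end.png

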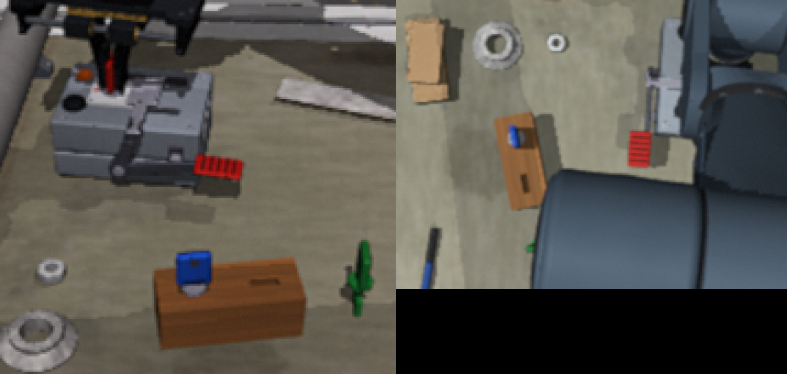

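```bash
python3 -c "
from rig import *
print(hand_in())"
```

```text
the job is handed in; nothing more can be done
None
```

The job is handed in. The lever is latched down, the red key is home and turned clockwise to its stop, and the gripper is still holding it there. The clock stood at about 18.9 s of the 72 s allowed.

- **Lever:** I pressed it until the force rose to about 10 N near its stop, then let go. Later pictures show it staying down by itself with the keyhole uncovered.
- **Key seating:** The red key stuck at about 18 N on the pins and went past after a small wiggle. Its height (TCP 0.113 m) matches the collar on the plate. It sank no further at about 14 N, so I take it as fully home.
- **Turn:** I turned it about 1.68 rad clockwise. The torque rose from about 0.1 to 0.4 N m over the last 0.06 rad, which shows the stop.
- **Stop angle:** That is slightly more than the nominal 1.6 rad. A little give or slip in the grip may account for it. I had no direct reading of the rotor angle.
- **Other things:** The last pictures show the blue key, flange, nut, offcuts and green look-alike where they were, though the arm partly hid the green one in the top view.

No check failed.

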